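# Serve two bushes from the lever-gated dispenser

## Task

A customer at the parts counter wants the brass bush and the steel bush; the black one stays in stock. For each of the two, press down the red pedal of its lane with the fingertips and keep it down until the bush has rolled out into the green tray, then let the pedal come back up so that the gate is shut again. Do not touch the bushes or the red gates with the fingers, do not let the black bush out, and leave everything else on the table where it is.

Things in the scene. Friction and masses are not known exactly. Their poses are not given: they have to be found in the camera images.
- dispenser: Three-lane gravity dispenser fixed to the table, 320 x 300 mm. Origin at table level under the lever axle (110 mm high); +x = downhill, from the pedals over the lanes to the tray; +y left, z up. Lanes at y = +90 (left), 0 (mid), -90 mm (right), 66 mm wide inside, sloping down 10 degrees; floor 45 mm high at the gates (x = 120 mm), ending at x = 150 mm.
- lever_left (a joint): Tilt of the left lane's rocking lever, a blue bar above its lane. 0 = level, gate shut; grows as the pedal goes down and the gate rises; stop at 0.40 rad. A spring returns it: 3.5 N on the pedal at first, 6.5 to 8 N at 0.3 rad. The bush passes under the gate from about 0.2 rad up (0.28 to 0.36 is best) and rolls out by itself in about 1 s.
- pedal_left (a point): Centre of the top of the left lever's red pedal, 62 (x) x 50 (y) x 8 mm, 100 mm uphill of the axle (dispenser x = -100 mm, y as its lane), 114 mm above the table when level. Below it is only the table (and an 8 mm base plate at its inner edge). A narrow flat fingertip pushed straight down 27 mm at the centre turns the lever about 0.3 rad.
- gate_left (a point): Red gate blade hanging from the far end of the left lever, 4 x 28 x 62 mm; this point is the middle of its lower edge, 120 mm downhill of the axle and 52 mm above the table when shut. It must not be touched by the fingers.
- lever_mid (a joint): Tilt of the mid lane's rocking lever, a blue bar above its lane. 0 = level, gate shut; grows as the pedal goes down and the gate rises; stop at 0.40 rad. A spring returns it: 3.5 N on the pedal at first, 6.5 to 8 N at 0.3 rad. The bush passes under the gate from about 0.2 rad up (0.28 to 0.36 is best) and rolls out by itself in about 1 s.
- pedal_mid (a point): Centre of the top of the mid lever's red pedal, 62 (x) x 50 (y) x 8 mm, 100 mm uphill of the axle (dispenser x = -100 mm, y as its lane), 114 mm above the table when level. Below it is only the table (and an 8 mm base plate at its inner edge). A narrow flat fingertip pushed straight down 27 mm at the centre turns the lever about 0.3 rad.
- gate_mid (a point): Red gate blade hanging from the far end of the mid lever, 4 x 28 x 62 mm; this point is the middle of its lower edge, 120 mm downhill of the axle and 52 mm above the table when shut. It must not be touched by the fingers.
- lever_right (a joint): Tilt of the right lane's rocking lever, a blue bar above its lane. 0 = level, gate shut; grows as the pedal goes down and the gate rises; stop at 0.40 rad. A spring returns it: 3.5 N on the pedal at first, 6.5 to 8 N at 0.3 rad. The bush passes under the gate from about 0.2 rad up (0.28 to 0.36 is best) and rolls out by itself in about 1 s.
- pedal_right (a point): Centre of the top of the right lever's red pedal, 62 (x) x 50 (y) x 8 mm, 100 mm uphill of the axle (dispenser x = -100 mm, y as its lane), 114 mm above the table when level. Below it is only the table (and an 8 mm base plate at its inner edge). A narrow flat fingertip pushed straight down 27 mm at the centre turns the lever about 0.3 rad.
- gate_right (a point): Red gate blade hanging from the far end of the right lever, 4 x 28 x 62 mm; this point is the middle of its lower edge, 120 mm downhill of the axle and 52 mm above the table when shut. It must not be touched by the fingers.
- brass_bush: Yellow brass bush, a cylinder 30 mm in diameter and 58 mm long lying across a lane, origin at its centre, own y axis along the cylinder. At the start it rests behind one of the three gates (dispenser x about 103 mm, centre 63 mm above the table); which one differs from run to run. It is wanted in the green tray below the lanes' ends: dispenser x = 150 to 270 mm, y = -145 to 145 mm, floor 15 mm high.
- steel_bush: Bright steel bush, a cylinder 30 mm in diameter and 58 mm long lying across a lane, origin at its centre, own y axis along the cylinder. At the start it rests behind one of the three gates (dispenser x about 103 mm, centre 63 mm above the table); which one differs from run to run. It is wanted in the green tray below the lanes' ends: dispenser x = 150 to 270 mm, y = -145 to 145 mm, floor 15 mm high.
- black_bush: Black plastic bush, a cylinder 30 mm in diameter and 58 mm long lying across a lane, origin at its centre, own y axis along the cylinder. At the start it rests behind one of the three gates (dispenser x about 103 mm, centre 63 mm above the table); which one differs from run to run. This one stays in its lane.
- carton: Cardboard carton 60 x 50 x 75 mm standing beside the dispenser; bystander, to be left where it is. Origin at its underside.
- white_pack: White pack with a red band, 90 x 55 x 45 mm, beside the dispenser; bystander, to be left where it is. Origin at its underside.
- spanner: Steel spanner 160 mm long lying on the table, handle to its own -x; bystander, to be left where it is.
- collar: Dark steel collar, 64 mm outside diameter, 18 mm high, lying beside the pedals; bystander, to be left where it is. Origin at its underside.
- grease_tin: Green tin 68 mm in diameter, 85 mm high; bystander, to be left where it is. Origin at its underside.
- pulley: Grey pulley 90 mm in diameter, 40 mm high; bystander, to be left where it is. Origin at its underside.

How it is judged:
At the end, for the whole second after the job is handed in: The brass and the steel bush lie still (under 30 mm/s) in the green tray, the black bush still lies still behind its shut gate, and all three levers are back up (within 0.04 rad of level) (x of brass_bush in the frame of dispenser between 0.15 and 0.272 m and y of brass_bush in the frame of dispenser between -0.146 and 0.146 m and z of brass_bush in the frame of dispenser between 0.02 and 0.05 m and x of steel_bush in the frame of dispenser between 0.15 and 0.272 m and y of steel_bush in the frame of dispenser between -0.146 and 0.146 m and z of steel_bush in the frame of dispenser between 0.02 and 0.05 m and linear speed of each of brass_bush, steel_bush, black_bush below 0.03 m/s and value of joint each of lever_left, lever_mid, lever_right below 0.04 rad and x of black_bush in the frame of dispenser between 0.085 and 0.115 m and z of black_bush in the frame of dispenser below 0.075 m); the robot touches nothing.
It fails at once if a gripper finger touches a bush (over 0.5 N) (contact force between the fingers and brass_bush above 0.5 N or contact force between the fingers and steel_bush above 0.5 N or contact force between the fingers and black_bush above 0.5 N).
It fails at once if a gripper finger touches an red gate (over 0.5 N): the gate is to be raised by its pedal (contact force between the fingers and lever_left_c2 above 0.5 N or contact force between the fingers and lever_mid_c2 above 0.5 N or contact force between the fingers and lever_right_c2 above 0.5 N).
It fails at once if a bush is lifted above its lane, its centre over 100 mm high (height (world z) of any of brass_bush, steel_bush, black_bush above 0.1 m).
It fails at once if the black bush leaves its place behind its gate (over 20 mm) (distance of black_bush from where it was at the start of the episode above 0.02 m).
It fails at once if a bystander is moved by more than 20 mm or tipped (distance of any of carton, white_pack, spanner, collar, grease_tin, pulley from where it was at the start of the episode above 0.02 m or angle between any of carton, white_pack, spanner, collar, grease_tin, pulley's own z axis and vertical above 0.3 rad).
It also fails if it takes over 38 s, if anything falls off the work surface, if the arm or the gripper's body presses on something with over 40 N, if the wrist force passes 120 N, or if a joint passes its speed limit or range.

## Robot

A 7-joint arm with a two-finger parallel gripper is mounted at the origin on the work surface. World frame = base frame: x ahead of the robot, y to its left, z up, the work surface at z = 0. Lengths are in m, angles in rad, forces in N, time in s.
With the tool pointing down it reaches from about 0.425 to 0.825 m from the base axis. Payload 3.6 kg.
Tool frame: the origin (TCP) lies on the centre line of the jaws, within the pads' length; the fingertips stand 8 mm ahead of it and the grasp point (between the pads) lies 11 mm behind it (manip.tip_reach is the distance from the TCP to the fingertips, in m); z points along the fingers, y is the direction in which the jaws open and shut (so a half turn about z gives the same grasp; the last joint's range is limited). The gripper opens to 93 mm and grips with 3 to 60 N. Pads are 15 mm wide; open, the fingers measure 128 mm over their backs; the gripper's body (75 mm by 188 mm) begins 65 mm behind the grasp point.
Start: joints at [1.137, 0.615, -0.013, 1.423, 0.008, 1.103, -0.04], TCP at [0.258, -0.597, 0.227] pointing down, gripper open.
Joint ranges: [-3.12, 3.12], [-0.3, 2.06], [-1.34, 1.32], [0.26, 2.42], [-1.36, 4.5], [0.01, 1.98], [-2.84, 2.84]. Speed limits (rad/s): [2.79, 2.79, 3.14, 3.14, 3.14, 3.14, 3.14].

## Interface

Orientations are given as a unit quaternion [x, y, z, w].
In Python, from cell import get_obs, imaging, manip gives the robot as it stands.
- The arm moves only by the tool play_rows, never from a script. Its argument "series" is one flat list of numbers, 7 for each row, row after row: the shift along the tool's x, y, z in cm, then the turn, a rotation vector about the tool's x, y, z in rad, then the opening, from 0 (shut) to 1 (fully open). In form: [x, y, z, wx, wy, wz, jaw, x, y, z, wx, wy, wz, jaw, ...]. A call has 1 to 12 rows; each row is the pose to reach, as a shift and turn from the pose measured when the call began, along the tool's axes at that moment; what a row does not reach only later rows make up. A row lasts 1/12 s, in which the tool goes at most 41.7 mm and 7.16 degrees, less where a joint would pass 70% of its speed; a pose out of reach is approached as far as the arm can. A call with a gripper value outside its range is refused whole. The fingers move at their own pace and stop on an object; the grip force is fixed at half the most. Time passes only in rows, so rows that repeat a pose let the fingers close. It gives the time, the measured TCP pose, the force and the opening at its end, in the units of the state.
- get_obs(): the state, without advancing time (a new reading comes with each control period).
- imaging.camera(name): name is "scene" or "top" or "wrist"; returns (picture, depth): 384x512x3 uint8, red, green, blue; 384x512 float32, m along the optical axis (not along the pixel's ray), 0 where there is no reading.
- imaging.camera_info(name): a dict with "fx", "fy", "cx", "cy" (pixels), "cam_to_world" (4x4, takes a point from camera to world coordinates); the wrist camera has in their place "mount" (4x4, takes a point from camera to tool coordinates, whose origin is the TCP and whose axes are the flange's). Camera axes: x right, y up, looking along -z (the intrinsics and any distortion apply to the point x, -y, -z); pixel columns grow to the right and rows downward; lengths in m; the calibration is good to about 2 mm. The wrist camera is an equidistant fisheye: a pixel r from the principal point sees the ray r / f radians off the axis. A picture is of the moment at which its call begins: read the wrist's pose just before it. camera_info takes no time and is no camera call.
- manip.hand_in(): hands the job in, once; it reports no verdict.
The state is a dict: "t": time; "joint_pos": joint angles; "joint_vel": joint speeds; "joint_efforts": joint torques, N m; "ee_pos": TCP position; "tool_rot": TCP orientation; "force": force on the tool from outside, world axes, zero at the start; "ft_torque": the same for the moment, N m; "finger_gap": finger opening in m.
Only numpy, scipy, OpenCV 4.12 (cv2) and the standard library are available. Lean on these libraries where they do the work, as an engineer would, in place of code of your own. Each camera call takes 0.05 s, during which the arm holds its last target. There are 200 camera calls.

## Working session

There is one attempt and no reset: what is moved stays moved. The work goes in short steps, Python scripts to look and compute and a tool call to move; the robot and the scene stay as the last step left them, time stands still between calls to the robot, and variables do not carry over. Pictures are saved under pics/ and viewed, about 8 in all and at most 12, crops included, and the job is handed in when it is done.

Besides the shell and the picture viewer there is one more tool, called after "Request:" by a JSON object that holds its "name" and its "arguments", one argument or row to a line. play_rows: Moves the arm, as the interface text tells. Its arguments: {"type":"object","properties":{"series":{"type":"array"}},"required":["series"]}

```bash
mkdir -p pics; ls
python3 - <<'E'
from cell import get_obs, imaging, manip
import cv2,numpy as np
o=get_obs(); print({k:np.round(v,3).tolist() for k,v in o.items()}, manip.tip_reach)
for n in("scene","top"):
    p,d=imaging.camera(n); cv2.imwrite(f"pics/{n}0.png",p[:,:,::-1]); np.savez(f"{n}0.npz",p=p,d=d); print(n,imaging.camera_info(n))
E
```

```text
pics
{'t': 0.0, 'joint_pos': [1.136, 0.616, -0.013, 1.425, 0.008, 1.103, -0.04], 'joint_vel': [0.001, -0.0, -0.0, -0.001, 0.002, -0.001, 0.002], 'joint_efforts': [0.0, -45.893, 0.209, -16.574, -0.061, 0.021, 0.0], 'ee_pos': [0.257, -0.596, 0.225], 'tool_rot': [0.979, 0.203, -0.0, -0.001], 'force': [-0.476, 0.552, -0.248], 'ft_torque': [-0.038, 0.041, 0.006], 'finger_gap': 0.093} 0.008
scene {'fx': 365.98686762666324, 'fy': 365.98686762666324, 'cx': 252.0428497175305, 'cy': 193.7158647961694, 'cam_to_world': array([[-0.23315202, -0.51332269,  0.82591764,  1.71313566],
       [ 0.9724386 , -0.12466174,  0.19703457,  0.25697418],
       [ 0.00181801,  0.8490932 ,  0.52823993,  0.83535121],
       [ 0.        ,  0.        ,  0.        ,  1.        ]])}
top {'fx': 379.83584694149704, 'fy': 379.83584694149704, 'cx': 258.88842171648037, 'cy': 190.36948822124756, 'cam_to_world': array([[-0.00997779,  0.98067666, -0.195381  ,  0.35253758],
       [-0.99993716, -0.0087868 ,  0.00696156,  0.00470719],
       [ 0.00511027,  0.19543818,  0.98070271,  1.31949571],
       [ 0.        ,  0.        ,  0.        ,  1.        ]])}
```

View pics/top0.png

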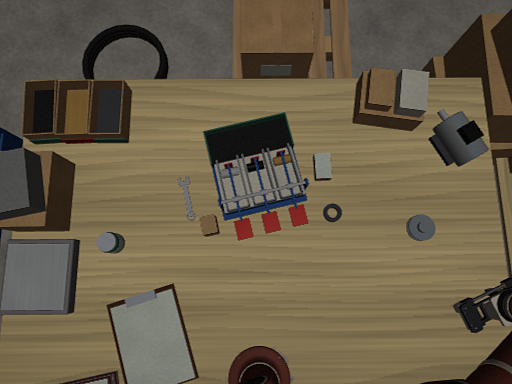

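View pics/scene0.png

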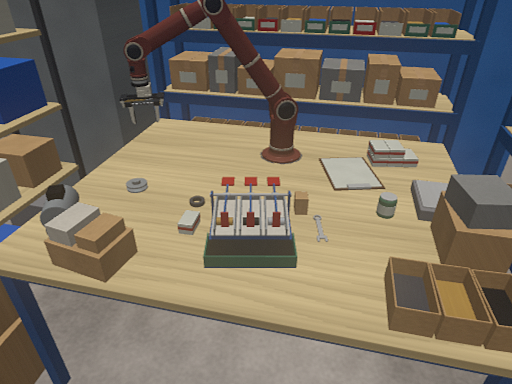

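The top view shows the pedals at about (244,229), (272,222) and (298,215). The bushes appear to be steel on the left (228,168), black in the middle (255,163) and brass on the right (282,157). I'll measure the pedals and check the bush colours in a crop.

```bash
cat > h.py <<'E'
import cv2,numpy as np
from cell import get_obs, imaging, manip
from scipy.spatial.transform import Rotation as R
def ray(info,u,v,z):
    M=info["cam_to_world"]; d=M[:3,:3]@np.array([(u-info["cx"])/info["fx"],-(v-info["cy"])/info["fy"],-1]); o=M[:3,3]
    return o+d*(z-o[2])/d[2]
E
python3 - <<'E'
from h import *
P={}
for n,box in(("top",(200,190,330,250)),("scene",(215,172,290,190))):
    p=np.load(n+"0.npz")["p"]; i=imaging.camera_info(n)
    h=cv2.cvtColor(p,cv2.COLOR_RGB2HSV); m=(((h[...,0]<8)|(h[...,0]>172))&(h[...,1]>150)&(h[...,2]>70)).astype(np.uint8)
    a=np.zeros_like(m); x0,y0,x1,y1=box; a[y0:y1,x0:x1]=m[y0:y1,x0:x1]
    k,_,s,c=cv2.connectedComponentsWithStats(a)
    for j in range(1,k):
        if s[j,4]>20: print(n,c[j].round(1),s[j,4],ray(i,*c[j],.114).round(4)); P.setdefault(n,[]).append(ray(i,*c[j],.114)[:2])
p=np.load("top0.npz")["p"][105:245,190:345]; q=np.load("scene0.npz")["p"][170:270,190:330]
a=cv2.resize(p,None,fx=2.6,fy=2.6,interpolation=2); b=cv2.resize(q,None,fx=2.8,fy=2.8,interpolation=2)
H=max(a.shape[0],b.shape[0]); pad=lambda x:cv2.copyMakeBorder(x,0,H-x.shape[0],0,0,0)
cv2.imwrite("pics/crop.png",np.hstack([pad(a),pad(b)])[:,:,::-1])
E
```

```text
top [298.  215.2] 283 [ 0.5106 -0.128   0.114 ]
top [270.7 221.8] 292 [ 0.4903 -0.0405  0.114 ]
top [243.2 228.7] 293 [0.4691 0.047  0.114 ]
scene [227.6 180.7] 96 [ 0.5132 -0.1286  0.114 ]
scene [250.4 180.5] 92 [ 0.4907 -0.0415  0.114 ]
scene [273.1 180.7] 90 [0.4706 0.0461 0.114 ]
```

View pics/crop.png

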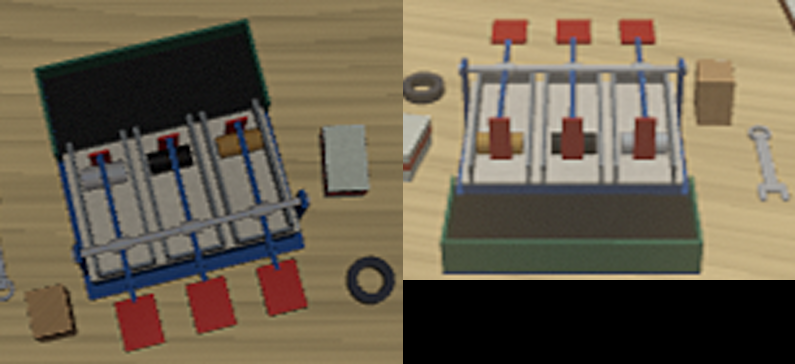

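The crop confirms it: steel is left, black is mid and brass is right, so I press the right and left pedals. Right pedal is at about (0.512, -0.128), left at about (0.470, 0.0465), and the dispenser yaw is about 13.4°. I'll close the jaws and go to the right pedal with tool y along dispenser y.

Request:
{"name": "play_rows", "arguments": {
  "series": [1.5,-1.2,0,0,0,0.015,0,4,-3.1,0,0,0,0.03,0,7,-5.5,0,0,0,0.05,0,10,-7.8,0,0,0,0.07,0,13,-10.1,0,0,0,0.09,0,16,-12.5,0,0,0,0.11,0,19,-14.8,0,0,0,0.13,0,22,-17.2,0,0,0,0.15,0,25,-19.5,0,0,0,0.165,0,28,-21.8,0,0,0,0.175,0,30,-23.4,0,0,0,0.175,0,31,-24.2,0,0,0,0.175,0]
}}

```text
t: 1.1
ee_pos: [0.4481, -0.2459, 0.2259]
tool_rot: [0.993, 0.12, 0.0, -0.002]
force: [-0.1, -0.4, 0.0]
finger_gap: 0.0175
```

```bash
cat > go.py <<'E'
import sys
from h import *
def go():
    o=get_obs(); r=R.from_quat(o["tool_rot"]); p=np.array(o["ee_pos"])
    z=np.array([0,0,-1.]); x=np.array([.973,.231,0]); x/=np.linalg.norm(x); G=R.from_matrix(np.c_[x,np.cross(z,x),z])
    print("t",round(o["t"],2),"tcp",p.round(4),"F",np.round(o["force"],1),"gap",round(o["finger_gap"],4),"turn",(r.inv()*G).as_rotvec().round(3))
    for n,t in(("right",(.512,-.128)),("left",(.470,.0465))):
        print(n,"shift cm to TCP z=.16",(r.inv().apply(np.array([*t,.16])-p)*100).round(2))
go()
E
python3 go.py
```

```text
t 1.1 tcp [ 0.4481 -0.2459  0.2259] F [-0.1 -0.4  0. ] gap 0.0175 turn [-0.005 -0.001  0.007]
right shift cm to TCP z=.16 [ 9.   -9.9   6.64]
left shift cm to TCP z=.16 [  9.07 -27.85   6.73]
```

Request:
{"name": "play_rows", "arguments": {
  "series": [1.5,-1.6,0.5,0,0,0,0,4,-4.3,1.5,0,0,0,0,6.5,-7,3,0,0,0,0,8.2,-9,4.5,0,0,0,0,8.8,-9.7,5.8,-0.005,0,0.007,0,9,-9.9,6.6,-0.005,0,0.007,0,9,-9.9,6.6,-0.005,0,0.007,0,9,-9.9,6.6,-0.005,0,0.007,0]
}}

```text
t: 1.77
ee_pos: [0.5113, -0.1294, 0.1601]
tool_rot: [0.993, 0.115, -0.0, 0.0]
force: [0.1, -0.8, -0.1]
finger_gap: 0.0004
```

```bash
python3 go.py
python3 - <<'E'
from h import *
p,_=imaging.camera("top"); q,_=imaging.camera("scene")
f=lambda x:cv2.resize(x,None,fx=2.6,fy=2.6,interpolation=2)
cv2.imwrite("pics/c1.png",np.hstack([f(p[130:250,200:345]),f(q[120:240,190:330])])[:,:,::-1])
E
```

```text
t 1.77 tcp [ 0.5113 -0.1294  0.1601] F [ 0.1 -0.8 -0.1] gap 0.0004 turn [ 0.001  0.001 -0.002]
right shift cm to TCP z=.16 [ 0.1  -0.12  0.01]
left shift cm to TCP z=.16 [ 2.000e-02 -1.806e+01  1.000e-02]
```

View pics/c1.png

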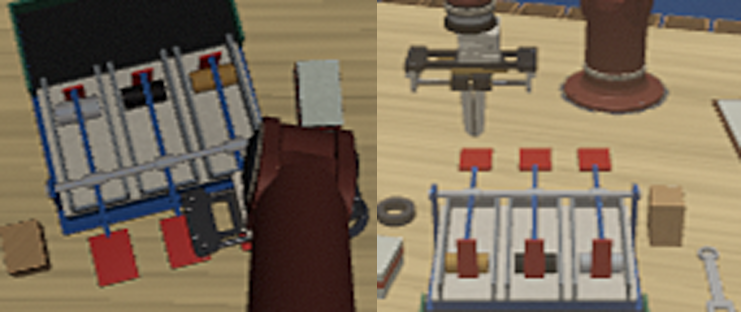

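The closed fingertips are directly above the right pedal (right panel, about (475,130), over the pedal at (475,160)). Pressing now.

Request:
{"name": "play_rows", "arguments": {
  "series": [0.1,-0.1,1.5,0,0,0,0,0.1,-0.1,3,0,0,0,0,0.1,-0.1,3.8,0,0,0,0,0.1,-0.1,4.6,0,0,0,0,0.1,-0.1,5.4,0,0,0,0,0.1,-0.1,6.1,0,0,0,0,0.1,-0.1,6.6,0,0,0,0,0.1,-0.1,6.7,0,0,0,0,0.1,-0.1,6.7,0,0,0,0,0.1,-0.1,6.7,0,0,0,0,0.1,-0.1,6.7,0,0,0,0,0.1,-0.1,6.7,0,0,0,0]
}}

```text
t: 2.87
ee_pos: [0.5145, -0.1299, 0.0954]
tool_rot: [0.993, 0.114, 0.003, 0.002]
force: [-0.3, -1.0, 6.5]
finger_gap: 0.0004
```

Request:
{"name": "play_rows", "arguments": {
  "series": [0,0,0,0,0,0,0,0,0,0,0,0,0,0,0,0,0,0,0,0,0,0,0,0,0,0,0,0,0,0,0,0,0,0,0,0,0,0,0,0,0,0,0,0,0,0,0,0,0,0,0,0,0,0,0,0,0,0,0,0,0,0,0,0,0,0,0,0,0,0,0,0,0,0,0,0,0,0,0,0,0,0,0,0]
}}

```text
t: 3.87
ee_pos: [0.5145, -0.13, 0.0962]
tool_rot: [0.993, 0.114, 0.003, 0.002]
force: [-2.6, -0.8, 5.2]
finger_gap: 0.0005
```

```bash
python3 go.py
python3 - <<'E'
from h import *
p,_=imaging.camera("top"); q,_=imaging.camera("scene")
f=lambda x:cv2.resize(x,None,fx=2.6,fy=2.6,interpolation=2)
cv2.imwrite("pics/c2.png",np.hstack([f(p[110:250,200:345]),f(q[140:280,190:330])])[:,:,::-1])
E
```

```text
t 3.87 tcp [ 0.5145 -0.13    0.0962] F [-2.6 -0.8  5.2] gap 0.0005 turn [ 0.004 -0.006 -0.004]
right shift cm to TCP z=.16 [-0.16 -0.22 -6.38]
left shift cm to TCP z=.16 [ -0.29 -18.17  -6.46]
```

View pics/c2.png

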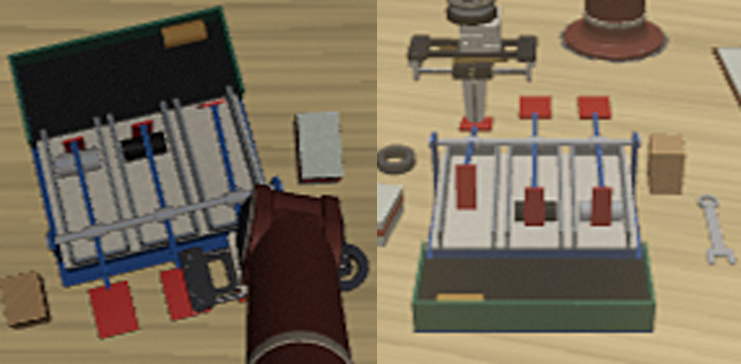

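The brass bush is in the tray (left panel (185,32)) and the gate is raised. I'll release, lift and move 18 cm to the left pedal, which passes over the mid pedal with about 38 mm clearance.

Request:
{"name": "play_rows", "arguments": {
  "series": [0,0,-1,0,0,0,0,0,0,-2.5,0,0,0,0,0,0,-4.5,0,0,0,0,0,0,-6.3,0,0,0,0,0,-0.5,-6.7,0,0,0,0,0,-3.5,-6.7,0,0,0,0,-0.1,-7,-6.7,0,0,0,0,-0.2,-10.5,-6.7,0,0,0,0,-0.3,-14,-6.6,0,0,0,0,-0.3,-17,-6.5,0,0,0,0,-0.3,-18.2,-6.5,0.004,-0.006,-0.004,0,-0.3,-18.2,-6.5,0.004,-0.006,-0.004,0]
}}

```text
t: 4.97
ee_pos: [0.4692, 0.0505, 0.1603]
tool_rot: [0.993, 0.12, -0.0, -0.001]
force: [1.5, -0.1, 0.1]
finger_gap: 0.0005
```

Request:
{"name": "play_rows", "arguments": {
  "series": [0,0,0,0,0,0,0,0,0,0,0,0,0,0,0,0,0,0,0,0,0]
}}

```text
t: 5.22
ee_pos: [0.4697, 0.0485, 0.1602]
tool_rot: [0.993, 0.118, -0.0, -0.0]
force: [-0.4, 0.5, 0.5]
finger_gap: 0.0007
```

```bash
python3 go.py
python3 - <<'E'
from h import *
p,_=imaging.camera("top"); q,_=imaging.camera("scene")
f=lambda x:cv2.resize(x,None,fx=2.6,fy=2.6,interpolation=2)
cv2.imwrite("pics/c3.png",np.hstack([f(p[110:250,200:345]),f(q[140:280,190:330])])[:,:,::-1])
E
```

```text
t 5.22 tcp [0.4697 0.0485 0.1602] F [-0.4  0.5  0.5] gap 0.0007 turn [-0.001  0.     0.003]
right shift cm to TCP z=.16 [-0.02 18.15  0.  ]
left shift cm to TCP z=.16 [-0.02  0.2   0.02]
```

View pics/c3.png

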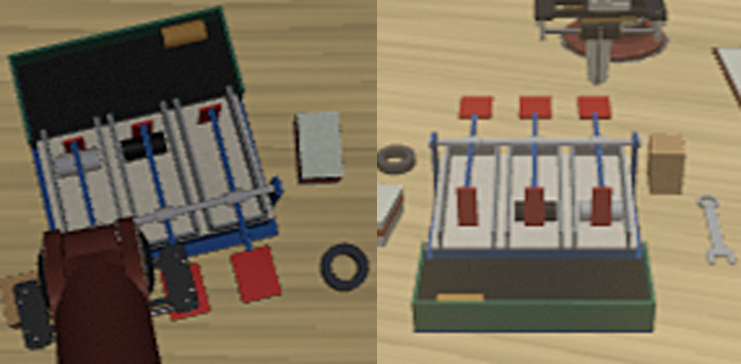

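The right lever is level again with its gate shut, and the fingertips are over the left pedal. The gripper body overhangs the carton, but at full press it stays about 0.17 m up, against the carton's 0.075 m. Pressing.

Request:
{"name": "play_rows", "arguments": {
  "series": [0,0.2,1.5,0,0,0,0,0,0.2,3,0,0,0,0,0,0.2,3.8,0,0,0,0,0,0.2,4.6,0,0,0,0,0,0.2,5.4,0,0,0,0,0,0.2,6.1,0,0,0,0,0,0.2,6.6,0,0,0,0,0,0.2,6.7,0,0,0,0,0,0.2,6.7,0,0,0,0,0,0.2,6.7,0,0,0,0,0,0.2,6.7,0,0,0,0,0,0.2,6.7,0,0,0,0]
}}

```text
t: 6.32
ee_pos: [0.4723, 0.0462, 0.0943]
tool_rot: [0.993, 0.118, 0.002, -0.0]
force: [-0.0, -1.4, 7.1]
finger_gap: 0.0006
```

Request:
{"name": "play_rows", "arguments": {
  "series": [0,0,0,0,0,0,0,0,0,0,0,0,0,0,0,0,0,0,0,0,0,0,0,0,0,0,0,0,0,0,0,0,0,0,0,0,0,0,0,0,0,0,0,0,0,0,0,0,0,0,0,0,0,0,0,0,0,0,0,0,0,0,0,0,0,0,0,0,0,0,0,0,0,0,0,0,0,0,0,0,0,0,0,0]
}}

```text
t: 7.32
ee_pos: [0.4724, 0.046, 0.0948]
tool_rot: [0.993, 0.117, 0.002, -0.0]
force: [-2.1, -0.2, 6.7]
finger_gap: 0.0005
```

```bash
python3 go.py
python3 - <<'E'
from h import *
p,_=imaging.camera("top"); q,_=imaging.camera("scene")
f=lambda x:cv2.resize(x,None,fx=2.6,fy=2.6,interpolation=2)
cv2.imwrite("pics/c4.png",np.hstack([f(p[110:250,200:345]),f(q[140:280,190:330])])[:,:,::-1])
E
```

```text
t 7.32 tcp [0.4724 0.046  0.0948] F [-2.1 -0.2  6.7] gap 0.0005 turn [ 0.    -0.005  0.002]
right shift cm to TCP z=.16 [-0.17 17.85 -6.52]
left shift cm to TCP z=.16 [-0.19 -0.1  -6.52]
```

View pics/c4.png

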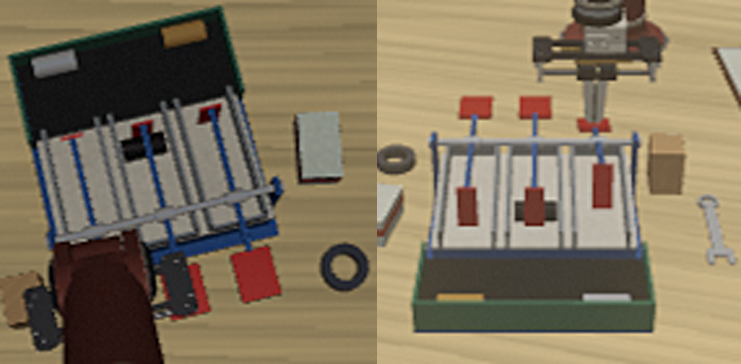

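The steel bush is in the tray too (left panel (55,65)), and the black bush is still behind its gate. I'll release and lift well clear.

Request:
{"name": "play_rows", "arguments": {
  "series": [0,0,-1,0,0,0,0,0,0,-2.5,0,0,0,0,0,0,-4.5,0,0,0,0,0,0,-7,0,0,0,0,0,0,-10,0,0,0,0,0,0,-12.5,0,0,0,0,0,0,-14,0,0,0,0,0,0,-14,0,0,0,0,0,0,-14,0,0,0,0,0,0,-14,0,0,0,0,0,0,-14,0,0,0,0,0,0,-14,0,0,0,0]
}}

```text
t: 8.42
ee_pos: [0.471, 0.0458, 0.2335]
tool_rot: [0.993, 0.117, 0.001, -0.0]
force: [1.1, -0.8, -1.2]
finger_gap: 0.0003
```

```bash
python3 go.py
python3 - <<'E'
from h import *
p,_=imaging.camera("top"); q,_=imaging.camera("scene"); p0=np.load("scene0.npz")["p"]
b=(slice(140,280),slice(110,410)); 
d=cv2.absdiff(q,p0).max(2)[190:260,:]>40
i=imaging.camera_info("top"); h=cv2.cvtColor(q,cv2.COLOR_RGB2HSV); h0=cv2.cvtColor(p0,cv2.COLOR_RGB2HSV)
for n,hh in(("start",h0),("end",h)):
    m=(((hh[...,0]<8)|(hh[...,0]>172))&(hh[...,1]>150)&(hh[...,2]>60)).astype(np.uint8); m[:172]=0;m[250:]=0;m[:,:212]=0;m[:,295:]=0
    k,_,s,c=cv2.connectedComponentsWithStats(m); print(n,[(c[j].round(1).tolist(),int(s[j,4])) for j in range(1,k) if s[j,4]>20])
f=lambda x:cv2.resize(x,None,fx=2.6,fy=2.6,interpolation=2)
cv2.imwrite("pics/c5.png",np.hstack([f(p[110:250,180:325]),f(q[140:280,190:350])])[:,:,::-1])
E
```

```text
t 8.42 tcp [0.471  0.0458 0.2335] F [ 1.1 -0.8 -1.2] gap 0.0003 turn [-0.    -0.002  0.002]
right shift cm to TCP z=.16 [-0.08 17.86  7.35]
left shift cm to TCP z=.16 [-0.1  -0.09  7.35]
start [([227.6, 180.7], 96), ([250.4, 180.5], 92), ([273.1, 180.7], 90), ([224.0, 219.6], 45), ([250.0, 216.3], 27), ([275.8, 219.5], 50)]
end [([227.7, 180.6], 92), ([250.4, 180.5], 92), ([273.1, 180.7], 92), ([224.2, 219.4], 52), ([275.7, 219.5], 54)]
```

View pics/c5.png

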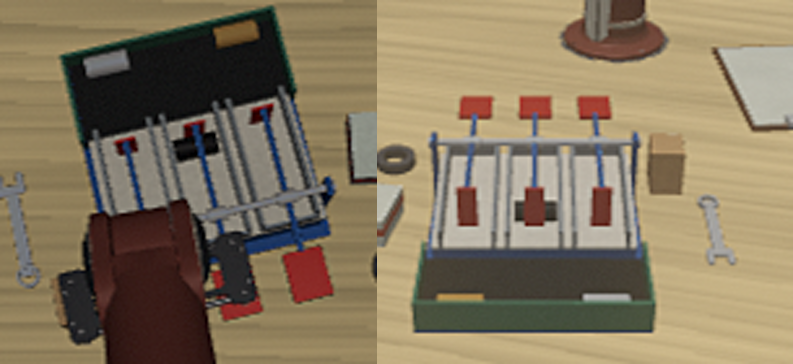

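The pedals are back at their starting pixels. All gates are shut, both bushes are in the tray, the black one is behind its gate, and the bystanders in view look unmoved. Handing in.

```bash
python3 -c "from cell import manip; print(manip.hand_in())"
```

```text
the job is handed in; nothing more can be done
None
```

I pressed the right pedal (brass) and then the left pedal (steel) with the closed fingertips. I held each one until its bush had rolled into the green tray, then released it and lifted clear. The job was handed in at about 8.4 s, well inside the 38 s limit.

**Final state:** The last pictures show the brass and steel bushes lying in the tray and the black bush behind the shut mid gate. All three pedals were within 0.1 px of where they started. The force on the tool was near zero, about 7 N or less in the readings I took while pressing.

**Small disagreements:**
- The last colour mask for the mid gate fell below my size limit (it was already small, at 27 px, at the start). I judged that gate shut from the picture and from its pedal's unchanged position.
- The two cameras differed by up to 3 mm on the pedal positions, which did not matter for the presses.

**Not fully checked:** I judged the bystanders by eye only. The last crops left out the grease tin and pulley, but the arm never went near them.

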